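Make up two baby-feeding kits on their stands

ROBOT

A 7-joint arm with a two-finger parallel gripper is mounted at the origin on the work surface. World frame = base frame: x ahead of the robot, y to its left, z up, the work surface at z = 0. Lengths are in mm, angles in rad, forces in N, time in s.
With the tool pointing down it reaches from about 400 to 900 mm from the base axis. Payload 5.6 kg.
Tool frame: the origin (TCP) lies midway between the tips of the shut fingers; the grasp point (between the pads) lies 19 mm behind it; z points along the fingers, y is the line along which they close (so a half turn about z gives the same grasp; the last joint's range is limited). The gripper opens to 92 mm and grips with 3 to 60 N. Pads are 20 mm wide; open, the fingers measure 128 mm over their backs; the gripper's body (75 mm by 189 mm) begins 69 mm behind the grasp point.
Start: joints at [1.187, 0.468, -0.012, 1.603, 0.006, 1.071, -0.056], TCP at [217.216, -612.639, 214.592] pointing down, gripper open.
Joint ranges: [-2.53, 2.53], [-0.31, 2.02], [-1.57, 1.55], [0.28, 2.44], [-1.29, 4.43], [0.15, 1.84], [-2.92, 2.92]. Speed limits (rad/s): [2.57, 2.57, 3.14, 3.14, 3.14, 3.14, 3.14].

INTERFACE

Orientations are given as a rotation vector (axis times angle).
In Python, from cell import robot, grip, kin, viewer gives the robot as it stands. Calls block until the motion is done:
- robot.movep(position, orientation): joint-space move of the TCP to a pose.
- robot.servo_line(position, feed=150, rotation=None): straight line of the TCP; rotation=None keeps the orientation; feed is the mean speed in mm/s.
- robot.goto_joints(angles): joint-space move.
- grip(opening, newtons=None): opening from 0.0 (shut) to 1.0 (fully open); newtons is the grip in N (None keeps the last); returns when the fingers have stopped.
- robot.hold(seconds).
- kin.ik(position, orientation): joint angles nearest the present ones, or None.
- robot.observe(): the state.
- viewer.read_camera(name): name is "side" or "top"; returns the picture (480x640x3 uint8, red, green, blue); there is no depth.
- viewer.camera_info(name): a dict with "camera_matrix" (3x3 intrinsics, pixels), "R" (3x3) and "t" (3): a world point X has camera coordinates R X + t. Camera axes: x right, y down, z forward; pixel columns grow to the right and rows downward; lengths in mm; the calibration is good to about 2 mm. A picture is of the moment at which its call begins. camera_info takes no time and is no camera call.
A pose or a line that the arm cannot do raises robot.IKError and nothing moves.
- robot.job_done(): hands the job in; it is judged then, once.
Trained networks look in the newest picture that a camera, given by its name, has taken for a name from the list of things; names that differ only in an ending like _2 or _b are one class to them, and where a whole thing is asked for, a point or a joint stands for the part that bears it (a point fixed in the world has none). Each returns a list of dicts, best first, with "confidence" (0 to 1); they miss things now and then, are a little off and sometimes report something else, mostly with a low value. They report only what shows in the picture. A call takes as long as a camera call. They do not tell look-alikes from the thing itself.
- viewer.silhouettes(name, camera): "mask" (480x640 bool, what is visible of it).
- viewer.pinpoint(name, camera): "at" ([x, y, z] in mm, in the coordinates of the camera as it stood for that picture, good to about 4 mm: a listed point, or the origin of a listed thing).
The state is a dict: "t": time; "joints": joint angles; "joint_velocities": joint speeds; "joint_torque": joint torques, N m; "tcp_pos": TCP position; "tcp_rot": TCP orientation; "contact_force": force on the tool from outside, world axes, zero at the start; "wrist_torque": the same for the moment, N m; "grip_width": opening from 0.0 (shut) to 1.0 (fully open); "grip_force": force on a finger pad.
Only numpy, scipy, OpenCV 4.12 (cv2) and the standard library are available. Lean on these libraries where they do the work, as an engineer would, in place of code of your own. Each camera call takes 0.05 s, during which the arm holds its last target. There are 200 camera calls.

TASK

Make up the two feeding kits. On the blue stand: the tall bottle upright in the round well with the green collar over its neck, down on the shoulder, and the white scoop lying flat on the sloped rest, cup against the cleat, handle pointing straight up the slope; on the orange stand: the short bottle upright in the well and the teaspoon flat on the slope, bowl end against the cleat, handle straight up the slope. Leave the storage box, the jar and the cup where they are.

Things in the scene. Friction and masses are not known exactly. Their poses are not given: they have to be found in the camera images.
- stand_blue: blue kit stand, fixed, 140 (x) by 200 (y); origin: centre of underside; +x away from the robot (within 0.2 rad). Round well at x 0, y 55: floor z 6, white rim inner radius 36, top z 12. White sloped rest 80 wide along y = -55, rising to +x at 15 degrees from x -58, z 12 to x 62, z 44. Black cleat across the low end, inner face meeting the slope at x -58, z 12, 10 high. All mm.
- stand_orange: orange kit stand, fixed, 140 (x) by 200 (y); origin: centre of underside; +x away from the robot (within 0.2 rad). Round well at x 0, y 55: floor z 6, white rim inner radius 36, top z 12. White sloped rest 80 wide along y = -55, rising to +x at 15 degrees from x -58, z 12 to x 62, z 44. Black cleat across the low end, inner face meeting the slope at x -58, z 12, 10 high. All mm.
- bottle_tall: empty baby bottle, milky, closed by a flat blue disc on top, blue band; upright. Origin at the centre of its underside, z up. Body 56 mm in diameter, 105 mm high to its flat shoulder; above that the neck, 34 mm in diameter for 13 mm, then tapering to 26 mm; 129 mm high in all. 70 g, rigid.
- bottle_short: empty baby bottle, milky, closed by a flat orange disc on top, orange band; upright. Origin at the centre of its underside, z up. Body 56 mm in diameter, 70 mm high to its flat shoulder; above that the neck, 34 mm in diameter for 13 mm, then tapering to 26 mm; 94 mm high in all. 70 g, rigid.
- collar: hard silicone bottle collar, a green ring lying flat: outer diameter 62 mm, hole 42 mm, 18 mm high, 40 g. Origin at the centre of its underside, z its axis.
- scoop: white measuring scoop standing on its cup: cup 40 mm in diameter at the foot, 44 mm at the rim, 32 mm high; from the rim a flat handle 13 mm wide and 5 mm thick points along +x, ending 70 mm from the cup's axis, its top 31 mm above the foot. Origin at the centre of the cup's underside, z up. 30 g.
- teaspoon: stainless teaspoon lying flat, 120 mm long along x: round bowl of 34 mm diameter (9 mm high) at the -x end, centred at x -43 mm, straight flat handle 11 mm wide and 8 mm thick towards +x. Origin at the middle of its length, on the underside, z up; the bowl's end is at x -60 mm. 35 g, balance point near x -10 mm.
- storage_box: closed food storage box with green lid and four white snap clamps, 145 by 215 mm, 77 mm high, 0.9 kg; origin at the centre of its underside. To be left alone.
- jar: amber jar with a red cap, 60 mm in diameter, 100 mm high; origin at the centre of its underside. It stands between the two stands. To be left alone.
- cup: blue mug, 74 mm in diameter, 80 mm high; origin at the centre of its underside. To be left alone.
Not all that is in view belongs to the job. Leave any turquoise or yellow look-alike of the bottle_short alone.

How it is judged:
By the outcome, as a careful person would: the job done as asked, in the order asked, and still so for the second after the job is handed in, with the robot touching nothing.
It also fails if it takes over 134 s, if anything falls off the work surface, if the arm or the gripper's body presses on something with over 40 N, if the wrist force passes 120 N, or if a joint passes its speed limit or range.

## Working session

There is one attempt and no reset: what is moved stays moved. The work goes in short steps, each a Python script; the robot and the scene stay as the last script left them, time stands still between calls to the robot, and variables do not carry over. Pictures are saved under pics/ and viewed, at most 14 in all, crops included, and the job is handed in when it is done.

```bash
ls; mkdir -p pics; cat > h.py <<'E'
import numpy as np,cv2
from cell import robot,grip,kin,viewer
def cam(n):
    c=viewer.camera_info(n);return np.array(c["camera_matrix"]),np.array(c["R"]),np.array(c["t"])
def snap(n,f=None):
    im=viewer.read_camera(n)
    if f: cv2.imwrite("pics/"+f,im[:,:,::-1])
    return im
def proj(n,X):
    K,R,t=cam(n);p=K@(R@np.array(X,float)+t);return p[:2]/p[2]
def at(n,u,v,z):
    K,R,t=cam(n);d=R.T@np.linalg.inv(K)@np.array([u,v,1.]);c=-R.T@t;return c+d*(z-c[2])/d[2]
def world(n,p):
    K,R,t=cam(n);return R.T@(np.array(p)-t)
E
python3 - <<'E'
from h import *
np.set_printoptions(precision=1,suppress=True)
for n in("top","side"):
    snap(n,n+"0.png");K,R,t=cam(n);print(n,-R.T@t,R[2])
    for o in"stand_blue stand_orange bottle_tall bottle_short collar scoop teaspoon storage_box jar cup".split():
        for d in viewer.pinpoint(o,n):
            w=world(n,d["at"]);print(o,round(d["confidence"],2),w,proj(n,w))
E
```

```text
pics
top [ 192.3   -2.1 1341. ] [ 0.2  0.  -1. ]
stand_blue 0.72 [636.8 220.2  -3.6] [230.5 169.3]
stand_orange 0.85 [ 607.2 -209.8   -4.1] [400.7 185.6]
bottle_tall 0.69 [ 436.2 -331.8   -4.9] [450.6 254.2]
bottle_short 0.85 [473.8 431.   -1.6] [140.8 229.7]
bottle_short 0.57 [434.7 329.6  -2.6] [180.8 246.6]
bottle_short 0.57 [312.5 296.3   3.3] [190.  296.7]
collar 0.77 [431.6 169.    0.4] [246.1 249.6]
scoop 0.59 [ 461.6 -150.2    2. ] [376.9 241.2]
teaspoon 0.71 [456.   -7.5  -3.7] [318.6 242.2]
storage_box 0.86 [ 618.4 -492.8   -3.9] [513.2 184.6]
jar 0.97 [636.1   4.6   1.7] [315.8 171.4]
jar 0.73 [632.6 468.3  -0.3] [131.8 167.6]
cup 0.79 [635.8 469.2  -2.7] [131.9 166.7]
side [ -0.7 528.3 895.2] [ 0.4 -0.5 -0.8]
stand_blue 0.63 [634.  218.2  -0.6] [206.8 283.2]
stand_orange 0.55 [ 603.8 -205.     2.3] [332.2 197.3]
bottle_tall 0.88 [ 438.9 -327.7    3.8] [406.5 201.7]
bottle_short 0.93 [432.2 327.4   1.7] [227.2 366.8]
bottle_short 0.91 [313.9 292.1   4.8] [279.4 390.8]
bottle_short 0.82 [469.7 428.6   4.5] [176.1 389.4]
collar 0.57 [429.4 165.1   0.5] [283.3 318.1]
scoop 0.81 [ 459.9 -149.8    0.4] [360.2 234.2]
teaspoon 0.68 [460.9  -8.4   1.4] [324.  265.4]
storage_box 0.59 [ 620.7 -494.7    2.8] [389.  147.1]
jar 0.75 [640.    5.1   2.7] [269.1 232.1]
cup 0.88 [628.8 468.3   1.8] [115.4 354.9]
```

View pics/top0.png

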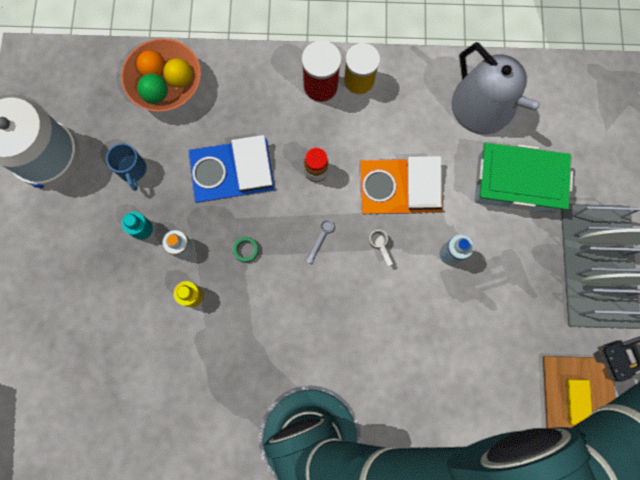

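View pics/side0.png

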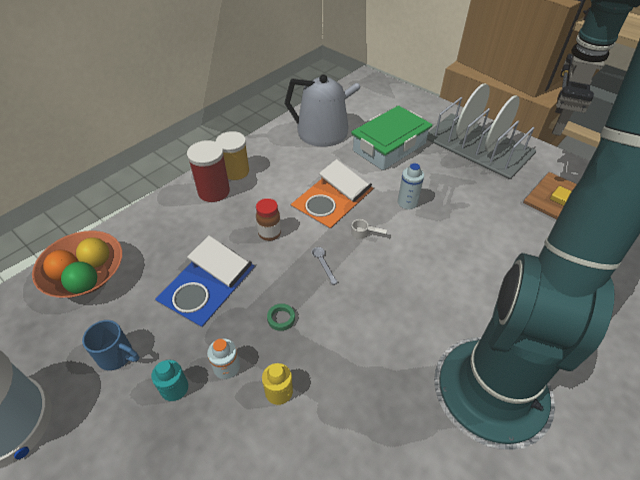

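```bash
python3 - <<'E'
import cv2,numpy as np
t=cv2.imread("pics/top0.png");s=cv2.imread("pics/side0.png")
a=cv2.resize(t[190:320,110:260],(800,693))[:590]
a=cv2.resize(t[200:310,110:260],(400,293),interpolation=2)
b=cv2.resize(s[310:420,150:300],(400,293),interpolation=2)
c=cv2.resize(t[210:275,290:420],(400,200),interpolation=2);d=cv2.resize(s[200:265,290:420],(400,200),interpolation=2)
cv2.imwrite("pics/crop0.png",np.vstack([np.hstack([a,b]),np.hstack([c,d])]))
E
```

```text
(no output)
```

View pics/crop0.png

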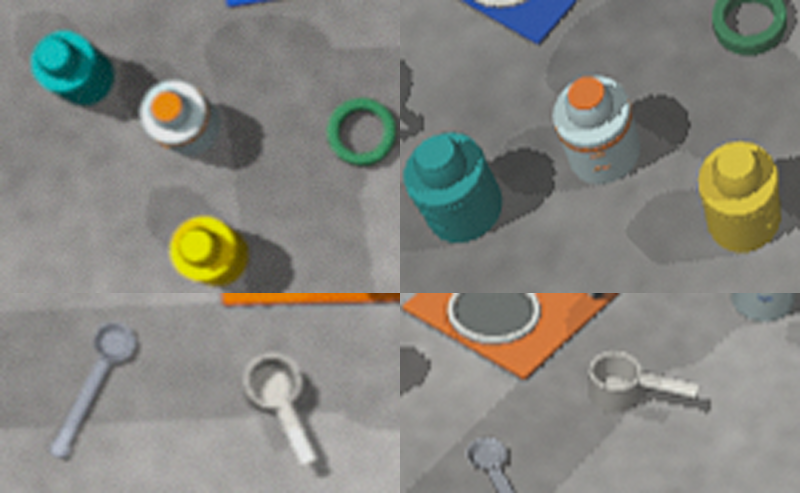

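The top view (with pixel positions) shows three things that could pass for bottle_short:
- Turquoise look-alike at (137,225).
- Yellow look-alike at (187,293).
- Milky bottle with an orange disc and band at (175,242). The crop confirms this is the one I want.

The other items in the top view:
- Tall bottle, blue disc: (460,245)
- Collar: (246,249)
- Spoon: bowl (328,227), handle end (310,260)
- Scoop: cup (378,240), handle end (391,264)

Next I fit precise poses by matching model outlines to the silhouettes in both cameras.

```bash
cat > fit.py <<'E'
from h import *
from scipy.optimize import minimize
def cyl(r0,r1,z0,z1,x=0,y=0):
    a=np.linspace(0,2*np.pi,40,endpoint=False);c,s=np.cos(a),np.sin(a);o=np.ones(40)
    return np.vstack([np.c_[x+r*c,y+r*s,z*o] for r,z in((r0,z0),(r1,z1))])
def box(x0,x1,y0,y1,z0,z1): return np.array([[x,y,z] for x in(x0,x1) for y in(y0,y1) for z in(z0,z1)],float)
wedge=np.array([[x,y,z] for y in(-95,-15) for x,z in((-58,0),(-58,12),(62,44),(62,0))],float)
stand=[box(-70,70,-100,100,0,6),wedge]
def bottle(h): return [cyl(28,28,0,h),cyl(17,17,h,h+13),cyl(17,13,h+13,h+24)]
M=dict(stand_blue=stand,stand_orange=stand,bottle_tall=bottle(105),bottle_short=bottle(70),collar=[cyl(31,31,0,18)],
 scoop=[cyl(20,22,0,32),box(18,70,-6.5,6.5,26,31)],teaspoon=[cyl(17,17,0,9,-43),box(-40,60,-5.5,5.5,0,8)])
def render(n,parts,p,S=4):
    K,R,t=cam(n);m=np.zeros((480*S,640*S),np.uint8);c,s=np.cos(p[2]),np.sin(p[2]);out=m
    for P in parts:
        W=P@np.array([[c,s,0],[-s,c,0],[0,0,1]])+[p[0],p[1],p[3] if len(p)>3 else 0]
        q=(W@R.T+t)@K.T;q=((q[:,:2]/q[:,2:]+.5)*S).astype(np.float32)
        cv2.fillConvexPoly(m,cv2.convexHull(q).round().astype(np.int32),1)
    return m.reshape(480,S,640,S).mean((1,3))
def fit(name,p0,cams=("top","side"),yaw=True,near=60):
    ms={}
    for n in cams:
        u=proj(n,[p0[0],p0[1],10]);best=None
        for d in viewer.silhouettes(name,n):
            k=d["mask"].astype(np.uint8)
            if k.sum()<20: continue
            if name in("collar","scoop","stand_blue","stand_orange"):
                cs=cv2.findContours(k,0,1)[0];k=cv2.drawContours(k.copy(),cs,-1,1,-1)
            v=np.argwhere(k).mean(0)[::-1];e=np.hypot(*(v-u))
            if e<(best[0] if best else 35): best=(e,k)
        if best: ms[n]=best[1]
    def cost(p,cs=ms):
        q=[p[0],p[1],p[2]/40 if yaw else 0];e=0
        for n in cs:
            r=render(n,M[name],q);e+=1-np.minimum(r,ms[n]).sum()/np.maximum(r,ms[n]).sum()
        return e/max(len(cs),1)
    x0=np.array([p0[0],p0[1],p0[2]*40])
    def run(cs):
        r=minimize(cost,x0,(cs,),"Nelder-Mead",options=dict(initial_simplex=x0+np.vstack([np.zeros(3),np.diag([8,8,8])]),xatol=.1,fatol=1e-4,maxiter=150))
        return np.r_[r.x[:2],r.x[2]/40,r.fun]
    print(name,list(ms),run(ms).round(3),*[(n,run([n]).round(3)) for n in ms] if len(ms)>1 else []);return run(ms)
E
python3 - <<'E'
from fit import *
import json
snap("top");snap("side")
g=dict(stand_blue=(635,219,.1),stand_orange=(606,-208,0),bottle_tall=(437,-330,0),bottle_short=(433,328,0),collar=(430,167,0),scoop=(461,-150,-2.65),teaspoon=(458,-8,2.63))
json.dump({k:list(fit(k,v,yaw=k[:2] in("st","sc","te"))) for k,v in g.items()},open("poses.json","w"))
E
```

```text
stand_blue ['top', 'side'] [6.35381e+02 2.17100e+02 2.00000e-01 4.00000e-02] ('top', array([6.34223e+02, 2.17835e+02, 1.98000e-01, 2.50000e-02])) ('side', array([6.38546e+02, 2.16854e+02, 1.94000e-01, 4.30000e-02]))
stand_orange ['top', 'side'] [ 6.07197e+02 -2.09212e+02  4.10000e-02  4.70000e-02] ('top', array([ 6.04793e+02, -2.08669e+02,  5.20000e-02,  3.00000e-02])) ('side', array([ 6.10002e+02, -2.11159e+02,  5.50000e-02,  3.10000e-02]))
bottle_tall ['top'] [ 4.35578e+02 -3.28849e+02  4.10000e-02  4.40000e-02]
bottle_short ['top', 'side'] [4.34986e+02 3.27444e+02 8.70000e-02 8.30000e-02] ('top', array([4.33830e+02, 3.26764e+02, 1.22000e-01, 9.20000e-02])) ('side', array([ 4.37177e+02,  3.26576e+02, -2.00000e-03,  5.40000e-02]))
collar ['top', 'side'] [ 4.32571e+02  1.68985e+02 -2.00000e-03  8.70000e-02] ('top', array([ 4.30665e+02,  1.69316e+02, -3.80000e-02,  1.04000e-01])) ('side', array([ 4.33394e+02,  1.68864e+02, -8.40000e-02,  5.00000e-02]))
scoop ['top', 'side'] [ 4.64763e+02 -1.50356e+02 -2.71600e+00  1.38000e-01] ('top', array([ 4.63977e+02, -1.50339e+02, -2.71600e+00,  8.90000e-02])) ('side', array([ 4.67128e+02, -1.51086e+02, -2.69700e+00,  1.44000e-01]))
teaspoon ['top', 'side'] [ 4.59615e+02 -8.90500e+00  2.70900e+00  1.98000e-01] ('top', array([ 4.57938e+02, -8.61800e+00,  2.70200e+00,  1.52000e-01])) ('side', array([ 4.61467e+02, -9.41500e+00,  2.71200e+00,  2.33000e-01]))
```

```bash
cat >> h.py <<'E'
import json
from scipy.spatial.transform import Rotation as Ro
P=json.load(open("poses.json"))
def tool(yaw,pre=None,lean=0):
    """closing axis at yaw (tool y); lean: tilt about closing axis in the object frame; pre: rotation on top"""
    r=Ro.from_euler("z",yaw)*Ro.from_euler("y",lean)*Ro.from_euler("x",np.pi)
    # yaw=direction of tool x ; closing axis = yaw-90deg
    return (pre*r if pre is not None else r).as_rotvec()
def st(n): return np.array(P[n][:2]),P[n][2]
def onstand(n,v):
    o,a=st(n);return Ro.from_euler("z",a).apply(np.asarray(v,float))+[*o,0]
def cf(): return np.array(robot.observe()["contact_force"])
E
python3 - <<'E'
from h import *
np.set_printoptions(precision=2,suppress=True)
b=P["bottle_tall"];s=P["scoop"];t=P["teaspoon"]
W=onstand("stand_blue",[0,55,6]);print(W)
for nm,p in(("tall",[*b[:2],61]),("well",W+[0,0,61]),("collar",[*P["collar"][:2],3]),("scoop",[*s[:2],5]),("spoon",[*t[:2],2]),("short",[*P["bottle_short"][:2],31])):
    for y in(-np.pi/2,0,np.pi/2,np.pi):
        j=kin.ik(p,tool(y));print(nm,round(y,2),j if j is None else np.array(j))
print(robot.observe()["tcp_rot"],Ro.from_rotvec(robot.observe()["tcp_rot"]).as_matrix())
for y in (s[2],s[2]+np.pi):
  for l in(-.26,.26):print("scoop pick",l,kin.ik([*s[:2],5],tool(y,None,l)))
for n in("stand_blue","stand_orange"):
  for y in(0,np.pi):
    for tt in (15,30):print("place",n,y,tt,kin.ik(onstand(n,[-38,-55,25]),tool(0,Ro.from_euler("z",st(n)[1])*Ro.from_euler("y",-np.radians(tt))*Ro.from_euler("z",y))))
E
```

```text
[624.46 271.01   6.  ]
tall -1.57 [ 0.38  0.51  0.26  1.98 -0.2   0.67 -2.38]
tall 0 [ 0.63  0.51 -0.05  1.97  0.04  0.67 -1.02]
tall 1.57 [ 0.85  0.53 -0.33  1.95  0.26  0.7   0.36]
tall 3.14 [ 1.06  0.6  -0.61  1.94  0.49  0.76  1.74]
well -1.57 [ 0.27  1.19 -1.34  1.57  1.18  1.36  1.94]
well 0 [-0.12  0.75 -0.5   1.59  0.42  0.91 -2.34]
well 1.57 [ 0.07  0.86 -0.83  1.58  0.71  1.02 -0.96]
well 3.14 [ 0.07  0.86 -0.83  1.58  0.71  1.02  0.61]
collar -1.57 [ 0.52  1.14 -1.34  2.12  1.3   1.16  1.65]
collar 0 [-0.06  0.57 -0.46  2.15  0.5   0.52 -2.47]
collar 1.57 [ 0.17  0.67 -0.75  2.14  0.79  0.64 -1.14]
collar 3.14 [ 0.2   0.69 -0.79  2.13  0.83  0.66  0.4 ]
scoop -1.57 [ 0.1   0.54  0.18  2.13 -0.2   0.49 -2.72]
scoop 0 [ 0.37  0.55 -0.15  2.11  0.16  0.5  -1.47]
scoop 1.57 [ 0.59  0.59 -0.42  2.1   0.45  0.55 -0.16]
scoop 3.14 [ 0.67  0.61 -0.52  2.09  0.56  0.58  1.32]
spoon -1.57 [-0.89  0.86  1.11  2.23 -1.15  0.84 -2.14]
spoon 0 [ 0.17  0.54 -0.27  2.17  0.3   0.47 -1.9 ]
spoon 1.57 [ 0.33  0.57 -0.46  2.16  0.5   0.51 -0.51]
spoon 3.14 [ 0.38  0.58 -0.51  2.16  0.56  0.5
[... 452 characters left out ...]
.62  0.53 -0.3   2.24 -0.18  0.22 -0.6 ]
scoop pick 0.26 [ 0.3   0.64 -0.19  1.95  0.35  0.81 -1.28]
place stand_blue 0 15 [-0.15  0.6  -0.22  1.97  0.45  0.35 -2.09]
place stand_blue 0 30 [-0.15  0.58 -0.22  2.16  2.16  0.21  2.48]
place stand_blue 3.141592653589793 15 [ 0.05  0.64 -0.47  1.96  0.78  0.43  0.78]
place stand_blue 3.141592653589793 30 [ 0.38  0.8  -0.89  2.13  1.87  0.59 -0.13]
place stand_orange 0 15 [ 0.57  0.61 -0.16  1.95 -0.1   0.36 -0.99]
place stand_orange 0 30 [ 1.47  1.23 -1.34  2.06  1.71  0.77 -2.24]
place stand_orange 3.141592653589793 15 [ 0.89  0.69 -0.58  1.93  0.57  0.43  1.58]
place stand_orange 3.141592653589793 30 [ 1.23  0.83 -0.89  2.07  1.52  0.28  0.82]
```

```bash
cat > s1.py <<'E'
from h import *
b=P["bottle_tall"];x,y=b[:2];W=onstand("stand_blue",[0,55,6])
T0=tool(0);T1=tool(np.pi/2)
robot.movep([x,y,200],T1);robot.servo_line([x,y,53],feed=200)
grip(.5,8);print(robot.observe()["grip_width"]*92,cf());grip(.8)
robot.servo_line([x,y,53],feed=150,rotation=T0)
grip(.5,15);o=robot.observe();print(o["grip_width"]*92,o["grip_force"],o["tcp_pos"],o["t"])
robot.servo_line([x,y,260],feed=250)
robot.movep([W[0],W[1],260],T0)
robot.servo_line([W[0],W[1],90],feed=250);print(cf())
robot.servo_line([W[0],W[1],60],feed=60);print(cf())
o=robot.observe();print(o["grip_width"]*92,o["tcp_pos"],o["t"])
E
python3 s1.py; python3 -c "
from h import *
snap('side','side1.png');a=snap('top')
import cv2;cv2.imwrite('pics/a1.png',np.hstack([cv2.imread('pics/side1.png')[150:400,100:350],a[100:350,100:350,::-1]]))"
```

```text
55.52064076075505 [0.32826804 0.90746914 1.66361051]
55.3150666124878 14.994494827114977 [ 435.53095193 -328.91508896   52.97884538] 7.3417
[ 0.19293127  1.01223311 -0.34822389]
[ 0.309233   -1.03277165 -0.8945353 ]
55.73759620708404 [624.24450283 270.99406475  59.50419801] 12.05
```

View pics/a1.png

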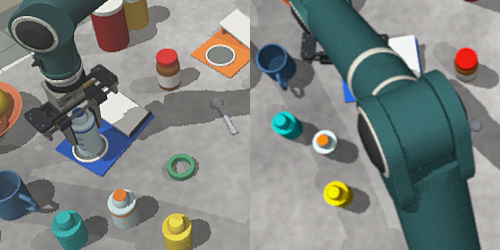

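The bottle stands in the blue well at about (88,140) in the left crop, still held by the gripper. Now I release it and fetch the collar.

```bash
cat > s2.py <<'E'
from h import *
W=np.array(robot.observe()["tcp_pos"]);W[2]=0
grip(.85);robot.servo_line([W[0],W[1],260],feed=300)
x,y=P["collar"][:2];T0=tool(0);T1=tool(np.pi/2)
robot.movep([x,y,80],T1);robot.servo_line([x,y,3],feed=150)
grip(.5,8);print(robot.observe()["grip_width"]*92);grip(.85)
robot.servo_line([x,y,3],feed=150,rotation=T0)
grip(.5,15);o=robot.observe();print(o["grip_width"]*92,o["grip_force"],o["tcp_pos"],o["t"])
robot.servo_line([x,y,210],feed=250)
robot.movep([W[0],W[1],210],T0)
robot.servo_line([W[0],W[1],150],feed=200);print(cf(),robot.observe()["t"])
E
python3 s2.py; python3 -c "
from h import *
a=snap('side');b=snap('top')
u=proj('side',[624,271,125]).astype(int);v=proj('top',[624,271,125]).astype(int)
f=lambda i,c:cv2.resize(i[c[1]-50:c[1]+50,c[0]-50:c[0]+50,::-1],(400,400),interpolation=2)
cv2.imwrite('pics/a2.png',np.hstack([f(a,u),f(b,v)]));print(viewer.pinpoint('bottle_tall','side')[:1]and world('side',viewer.pinpoint('bottle_tall','side')[0]['at']))"
```

```text
62.4109217270806
60.06030537884094 14.999800950754434 [432.59515212 168.93353903   2.99215063] 18.2833
[ 0.60075406  0.56300477 -0.00374498] 20.5833
[623.62064166 270.24546552  11.76932988]
```

View pics/a2.png

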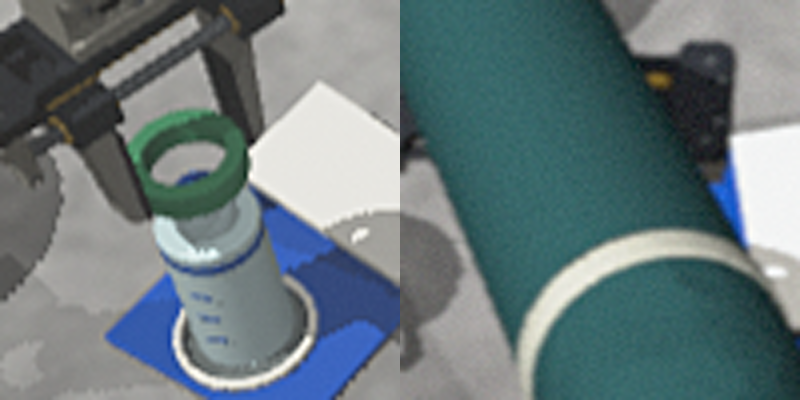

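The side crop shows the green collar level above the bottle, with the blue disc visible through its hole at (190,180). I'll descend with a force guard.

```bash
cat > s3.py <<'E'
from h import *
p=np.array(robot.observe()["tcp_pos"]);f0=cf()
for z in(136,128,122,118,116,115,114,113.5):
    robot.servo_line([p[0],p[1],z],feed=60);d=cf()-f0;print(z,d.round(1))
    if abs(d).max()>4:break
E
python3 s3.py; python3 -c "
from h import *
a=snap('side')
u=proj('side',[624,271,100]).astype(int)
cv2.imwrite('pics/a3.png',cv2.resize(a[u[1]-50:u[1]+50,u[0]-50:u[0]+50,::-1],(400,400),interpolation=2));o=robot.observe();print(o['t'],o['tcp_pos'],o['grip_width']*92)"
```

```text
136 [-0.3  0.1 -1. ]
128 [-0.6  0.7 -0. ]
122 [ 0.2  1.2 -0.1]
118 [-0.1  0.8 -0.2]
116 [-0.2  0.7  0.1]
115 [ 0.7 -0.4 -0.8]
114 [0.6 0.1 0.2]
113.5 [-1.  -1.1  3.7]
23.0 [625.51143146 271.65331368 114.04974516] 61.02904468786535
```

View pics/a3.png

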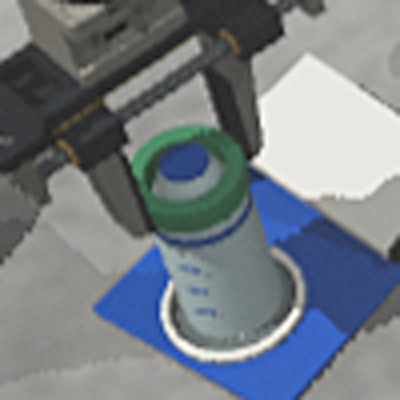

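The collar sits on the shoulder in the side crop, with the disc standing proud inside the ring at (190,160). I'll release it and do the scoop, holding the cup with the tool leaning away from the handle so the gripper body clears the collared bottle when placing.

```bash
cat >> h.py <<'E'
D=np.radians
def slope(n,d,h,y=-55):  # point at distance d from cleat along slope, height h normal to it
    c,s=np.cos(D(15)),np.sin(D(15));return onstand(n,[-58+d*c-h*s,y,12+d*s+h*c])
E
cat > s4.py <<'E'
from h import *
p=np.array(robot.observe()["tcp_pos"])
grip(.9);robot.servo_line([p[0],p[1],260],feed=300)
x,y,s=P["scoop"][:3];H=Ro.from_euler("z",np.pi);L=D(15)
A=Ro.from_euler("z",s)
T=tool(0,A*Ro.from_euler("y",-L)*H)
q=np.array([x,y,0])+A.apply([19*np.sin(L),0,24-19*np.cos(L)]);up=(A*Ro.from_euler("y",-L)).apply([0,0,1])
robot.movep(q+90*up,T);grip(.75);robot.servo_line(q,feed=150)
grip(.3,12);o=robot.observe();print(o["grip_width"]*92,o["grip_force"],o["t"])
robot.servo_line(q+[0,0,180],feed=250)
a=st("stand_blue")[1];T2=tool(0,Ro.from_euler("z",a)*Ro.from_euler("y",-2*L)*H)
tcp=lambda d,h:slope("stand_blue",d+19*np.sin(L),h+24-19*np.cos(L))
robot.movep(tcp(30,150),T2);robot.servo_line(tcp(28,15),feed=200);o=robot.observe();print(o["t"],o["joints"],cf())
E
python3 s4.py; cat > look.py <<'E'
from h import *
import sys
f,X,r,*_=sys.argv[1:];X=eval(X);r=int(r)
I=[]
for n in("side","top"):
    a=snap(n);u=proj(n,X).astype(int);u=np.clip(u,r,[640-r,480-r]);I.append(cv2.resize(a[u[1]-r:u[1]+r,u[0]-r:u[0]+r,::-1],(400,400),interpolation=2))
cv2.imwrite("pics/"+f,np.hstack(I))
E
python3 look.py a4.png "[590,165,40]" 60
```

```text
43.77811515953636 12.000388671294786 27.5167
31.4167 [-0.06846808  0.56662862 -0.32172829  2.14360779  1.9047972   0.23198125
 -0.379822  ] [-0.33295397  0.34301992 -0.53728535]
```

View pics/a4.png

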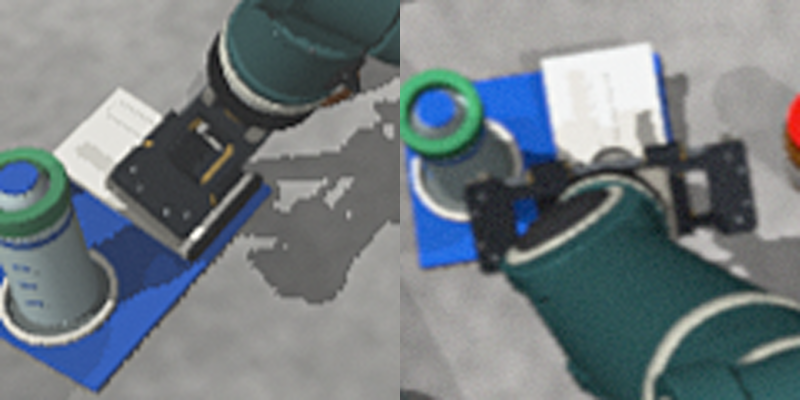

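Collared bottle stands properly at top crop (440,105). The scoop is held above the rest and the gripper is clear of the bottle. I'll lower it under force guard, then slide it to the cleat.

```bash
cat > s5.py <<'E'
from h import *
L=D(15);f0=cf();a=st("stand_blue")[1]
N=(Ro.from_euler("z",a)*Ro.from_euler("y",-L))
tcp=lambda d,h:slope("stand_blue",d+19*np.sin(L),h+24-19*np.cos(L))
for h in(4,2,1,0,-1,-2):
    robot.servo_line(tcp(28,h),feed=40);g=N.inv().apply(cf()-f0);print(h,g.round(1))
    if g[2]>2.5:break
f1=cf();d=28
while d>17:
    d-=1;robot.servo_line(tcp(d,h+.2),feed=30);g=N.inv().apply(cf()-f1);print(d,g.round(1))
    if g[0]>3.5:break
print(robot.observe()["tcp_pos"]-tcp(d,h),robot.observe()["t"],robot.observe()["grip_width"]*92)
E
python3 s5.py
```

```text
4 [-1.3 -0.2 -0.5]
2 [-1.2  0.2  0.1]
1 [ 0.1  1.2 -0.4]
0 [-2.6  0.5  8.7]
27 [ 1.1 -1.  -2. ]
26 [ 3.4 -0.6 -2.7]
25 [ 4.2 -0.1 -2.9]
[0.89471071 0.21393861 0.9078607 ] 33.4417 43.239919950832686
```

```bash
cat > s6.py <<'E'
from h import *
L=D(15);a=st("stand_blue")[1];N=(Ro.from_euler("z",a)*Ro.from_euler("y",-L))
tcp=lambda d,h:slope("stand_blue",d+19*np.sin(L),h+24-19*np.cos(L))
h=.8;d=25;robot.servo_line(tcp(d,h),feed=20);f1=cf();print(N.inv().apply(f1))
while d>17:
    d-=.7;robot.servo_line(tcp(d,h),feed=20);g=N.inv().apply(cf());print(round(d,1),g.round(1))
    if g[0]>6:break
o=robot.observe();print(o["t"],o["grip_width"]*92)
E
python3 s6.py
```

```text
[1.77787921 0.14755867 2.54157695]
24.3 [0.9 0.4 1.2]
23.6 [1.  0.5 1. ]
22.9 [0.6 0.1 1.8]
22.2 [0.7 0.  1.9]
21.5 [-0.4 -1.   1. ]
20.8 [ 0.6 -0.8  1.4]
20.1 [-0.8 -0.3  0.8]
19.4 [-0.2  0.9 -0.6]
18.7 [-0.6  0.9  0.4]
18.0 [-0.7  0.5  0.1]
17.3 [ 0.3  0.2 -0.2]
16.6 [ 2.3 -0.5  0.8]
36.6917 43.034116114285375
```

```bash
sed -i 's/d=25;/d=16.6;/; s/d>17/d>11/' s6.py; python3 s6.py; python3 look.py a5.png "[590,165,40]" 60
```

```text
[ 3.08216856 -0.01601001  1.23965666]
15.9 [ 4.8 -0.4  2.3]
15.2 [5.5 0.8 4.4]
14.5 [6.2 0.2 4.7]
37.6917 43.400895869806206
```

View pics/a5.png

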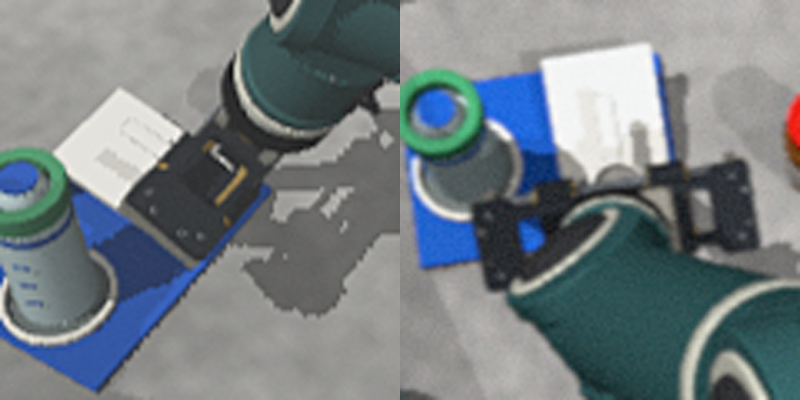

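Force rises steadily against the cleat from d≈16.6, so the cup is in contact. I'll settle it, release, back out along the tool axis and check the scoop.

```bash
cat > s7.py <<'E'
from h import *
L=D(15);tcp=lambda d,h:slope("stand_blue",d+19*np.sin(L),h+24-19*np.cos(L))
robot.servo_line(tcp(15.7,.2),feed=20);print(cf())
grip(.6);p=np.array(robot.observe()["tcp_pos"]);z=Ro.from_rotvec(robot.observe()["tcp_rot"]).apply([0,0,1])
robot.servo_line(p-60*z,feed=150);robot.servo_line(p-60*z+[-60,0,120],feed=300)
x,y=P["bottle_short"][:2];robot.movep([x,y,200],tool(D(132-90)));print(robot.observe()["t"])
E
python3 s7.py; python3 look.py a6.png "[590,165,40]" 60; python3 - <<'E'
from h import *
for n in("top","side"):
    for d in viewer.silhouettes("scoop",n):print(n,d["confidence"],d["mask"].sum(),np.argwhere(d["mask"]).mean(0)[::-1] if d["mask"].any() else 0)
    for d in viewer.pinpoint("scoop",n):print(world(n,d["at"]))
E
```

```text
[ 2.59614373 -0.0434792   7.70723692]
42.3833
top 0.59 407 [253.41523342 173.26781327]
[607.93528521 152.91007848  15.0666221 ]
side 0.91 348 [232.64367816 263.6954023 ]
[602.85198403 153.80943291  18.03376683]
```

View pics/a6.png

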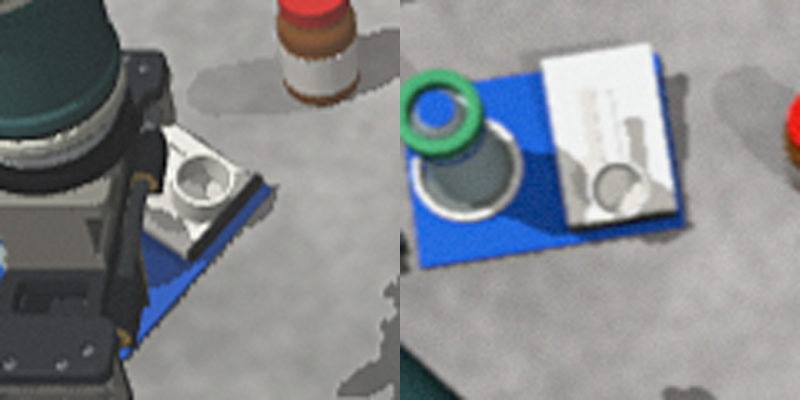

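```bash
cat > sl.py <<'E'
from fit import *
from h import slope,st,Ro,D,P
def fitslope(name,stand,x0,cams,base=0):
    """pose on slope: d of object origin from cleat, lateral y, yaw in the slope plane"""
    a=st(stand)[1];N=Ro.from_euler("z",a)*Ro.from_euler("y",-D(15));ms={}
    for n in cams:
        s=[d for d in viewer.silhouettes(name,n) if d["mask"].sum()>50]
        if s:
            k=s[0]["mask"].astype(np.uint8)
            if name=="scoop":k=cv2.drawContours(k,cv2.findContours(k,0,1)[0],-1,1,-1)
            ms[n]=k
    def parts(p):
        R_=N*Ro.from_euler("z",p[2]/40);return [R_.apply(q)+slope(stand,p[0],0,p[1]) for q in M[name]]
    def cost(p,cs):
        e=0
        for n in cs:
            r=render(n,parts(p),[0,0,0]);e+=1-np.minimum(r,ms[n]).sum()/np.maximum(r,ms[n]).sum()
        return e/len(cs)
    x0=np.array(x0,float)
    for cs in[[n] for n in ms]+[list(ms)]:
        r=minimize(cost,x0,(cs,),"Nelder-Mead",options=dict(initial_simplex=x0+np.vstack([np.zeros(3),np.diag([6,6,6])]),xatol=.1,fatol=1e-4,maxiter=150))
        print(name,cs,"d %.1f y %.1f yaw %.3f"%(r.x[0],r.x[1],r.x[2]/40),"res %.3f"%r.fun)
E
python3 - <<'E'
from sl import *
snap("top");snap("side")
fitslope("scoop","stand_blue",[18,-55,0],["top","side"])
a=fit("stand_blue",(634,217,.2),cams=("top",))
E
```

```text
scoop ['top'] d 18.7 y -55.7 yaw 0.003 res 0.073
scoop ['side'] d 21.3 y -56.6 yaw -0.001 res 0.243
scoop ['top', 'side'] d 19.8 y -56.2 yaw 0.016 res 0.171
stand_blue ['top'] [6.34234e+02 2.17197e+02 1.93000e-01 1.96000e-01]
```

The slope fit puts the cup centre about 20 mm from the cleat, centred, with yaw about 0, so the blue kit is done. Next is the short bottle.

```bash
cat > s8.py <<'E'
from h import *
x,y=P["bottle_short"][:2];W=onstand("stand_orange",[0,55,6]);print(W)
T=tool(D(42));grip(.95)
robot.movep([x,y,160],T);robot.servo_line([x,y,31],feed=180)
grip(.5,15);o=robot.observe();print(o["grip_width"]*92,o["grip_force"],o["t"])
robot.servo_line([x,y,230],feed=250)
robot.movep([W[0],W[1],230],T)
robot.servo_line([W[0],W[1],65],feed=250)
robot.servo_line([W[0],W[1],38],feed=60);print(cf(),robot.observe()["t"])
grip(.8);robot.servo_line([W[0],W[1],200],feed=250)
s=P["teaspoon"];robot.movep([s[0],s[1]-100,250],T);print(robot.observe()["t"])
E
python3 s8.py; python3 look.py a7.png "[570,-120,20]" 90; python3 - <<'E'
from fit import *
fit("teaspoon",(459,-9,2.7));fit("stand_orange",(606,-209,.04));fit("bottle_short",(607,-154,0),yaw=False)
E
```

```text
[ 604.96475158 -154.25726611    6.        ]
55.61181155326844 15.000447069760412 45.3
[ 0.30614296  0.40669656 -0.5019021 ] 49.5083
51.45
teaspoon ['side'] [ 4.59996e+02 -8.67800e+00  2.70500e+00  2.31000e-01]
stand_orange ['top', 'side'] [ 6.08367e+02 -2.10488e+02  3.80000e-02  5.79000e-01] ('top', array([ 6.11312e+02, -2.14233e+02, -5.30000e-02,  8.41000e-01])) ('side', array([ 6.08385e+02, -2.10698e+02,  4.20000e-02,  3.10000e-01]))
bottle_short ['side'] [ 6.12323e+02 -1.62757e+02  5.00000e-02  3.40000e-02]
```

View pics/a7.png

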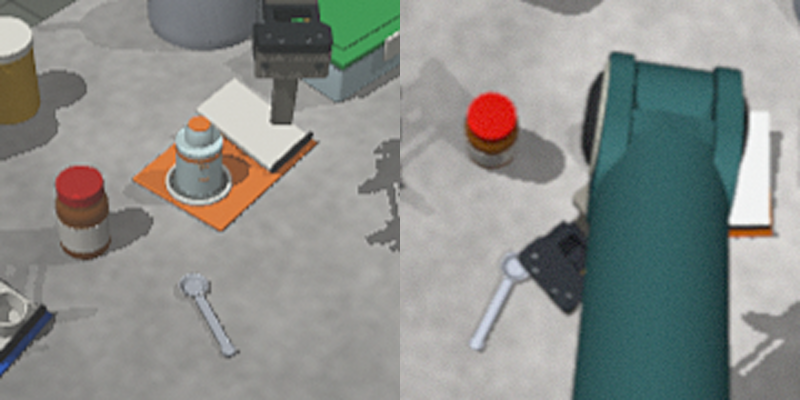

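The side crop shows the short bottle upright in the orange well at (200,165), and the teaspoon untouched. Teaspoon next.

```bash
cat > s9.py <<'E'
from h import *
x,y,s=P["teaspoon"][:3];L=D(15);G=-8
q=np.array([x,y,0])+Ro.from_euler("z",s).apply([G,0,1.5]);T=tool(s)
robot.movep(q+[0,0,60],T);grip(.45);robot.servo_line(q,feed=120);print(cf())
grip(.02,20);o=robot.observe();print(o["grip_width"]*92,o["grip_force"],o["t"])
robot.servo_line(q+[0,0,180],feed=200)
a=st("stand_orange")[1];N=Ro.from_euler("z",a)*Ro.from_euler("y",-L);T2=tool(0,N)
tcp=lambda d,h:slope("stand_orange",d+G,h+1.5)
robot.movep(tcp(70,130),T2);robot.servo_line(tcp(68,12),feed=200);f0=cf()
for h in(4,2,1,0,-1,-2):
    robot.servo_line(tcp(68,h),feed=40);g=N.inv().apply(cf()-f0);print(h,g.round(1))
    if g[2]>2.5:break
d=68;h+=.8
while d>53:
    d-=1;robot.servo_line(tcp(d,h),feed=20);g=N.inv().apply(cf()-f0);print(round(d,1),g.round(1))
    if g[0]>5:break
o=robot.observe();print(o["t"],o["grip_width"]*92)
E
python3 s9.py;python3 look.py a8.png "[600,-265,30]" 60
```

```text
[ 0.31852296 -0.29416778 -0.17116639]
10.38770846599064 19.999838769435883 55.0333
4 [-1.1  0.8 -0.8]
2 [-0.  -0.3 -1.1]
1 [-1.1  0.4 -0.5]
0 [-2.3  0.9  4.3]
67 [-0.9  0.  -0.5]
66 [-0.8 -0.8 -1.3]
65 [-0.5 -0.5 -0.4]
64 [-0.7 -0.4 -2. ]
63 [-0.5  0.2 -1.2]
62 [-0.3 -0.4 -0.9]
61 [-1.  -0.1  0.2]
60 [-0.2 -0.1 -1.3]
59 [-1.5  0.3 -2. ]
58 [-1.4 -0.6 -1. ]
57 [-0.6 -0.4 -0.7]
56 [-1.   0.2 -1.1]
55 [-0.6 -1.1 -1.3]
54 [ 1.6 -0.2  0. ]
53 [ 4.7  0.1 -1.8]
63.3 10.84171092540691
```

View pics/a8.png

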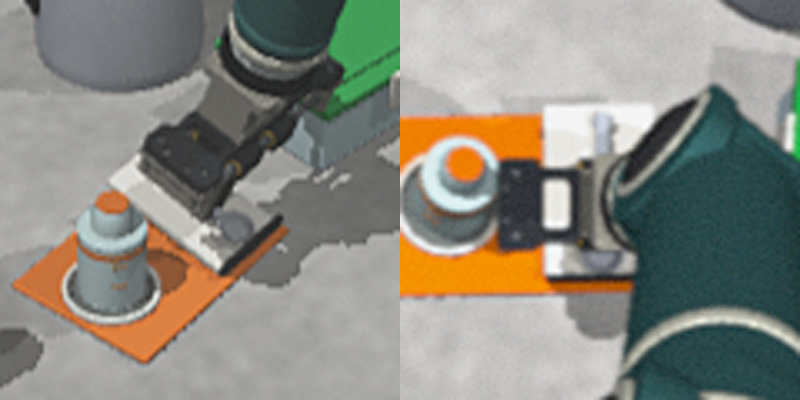

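The bowl touches the cleat at side crop (235,225), and the force confirms it. I'll lower the last fraction, release, retreat and verify.

```bash
cat > s10.py <<'E'
from h import *
tcp=lambda d,h:slope("stand_orange",d-8,h+1.5)
robot.servo_line(tcp(53.3,.1),feed=20);print(cf())
grip(.35);p=np.array(robot.observe()["tcp_pos"]);z=Ro.from_rotvec(robot.observe()["tcp_rot"]).apply([0,0,1])
robot.servo_line(p-80*z,feed=150);robot.servo_line(p-80*z+[0,0,120],feed=300)
robot.goto_joints([1.187,.468,-.012,1.603,.006,1.071,-.056]);print(robot.observe()["t"])
E
python3 s10.py;python3 - <<'E'
from sl import *
a=snap("top");b=snap("side")
f=lambda i,x,y,w,h:cv2.resize(i[y:y+h,x:x+w,::-1],(400,290),interpolation=2)
cv2.imwrite("pics/a9.png",np.vstack([np.hstack([f(a,180,120,110,80),f(b,150,220,110,80)]),np.hstack([f(a,350,140,110,80),f(b,280,145,110,80)])]))
fitslope("teaspoon","stand_orange",[58,-55,0],["top","side"])
fitslope("scoop","stand_blue",[18,-55,0],["top","side"])
for k,p,z in(("bottle_tall",None,0),("bottle_short",None,0),("collar",None,0),("jar",None,0),("cup",None,0),("storage_box",None,0)):
    for n in("top","side"):print(k,n,[world(n,d["at"]).round(0) for d in viewer.pinpoint(k,n)])
E
```

```text
[4.45418314 0.09087903 0.89127306]
67.175
teaspoon ['side'] d 61.4 y -56.9 yaw -0.001 res 0.207
teaspoon ['side'] d 61.4 y -56.9 yaw -0.001 res 0.207
scoop ['top'] d 18.8 y -55.5 yaw 0.004 res 0.083
scoop ['top'] d 18.8 y -55.5 yaw 0.004 res 0.083
bottle_tall top [array([627., 268.,   2.])]
bottle_tall side [array([628., 271.,   9.]), array([637.,   4.,   2.])]
bottle_short top [array([312., 298.,   1.]), array([474., 430.,  -1.]), array([ 605., -152.,    2.])]
bottle_short side [array([312., 293.,   5.]), array([473., 429.,   2.]), array([ 604., -158.,    6.])]
collar top [array([631., 271., 107.])]
collar side [array([626., 264., 113.]), array([ 603., -204.,   -0.])]
jar top [array([637.,   7.,   1.]), array([626., 270.,   1.])]
jar side [array([638.,   3.,   5.]), array([ 618., -495.,   -1.])]
cup top [array([633., 467.,   1.]), array([630., 269., 106.])]
cup side [array([628., 468.,   2.])]
storage_box top [array([ 625., -495.,   -2.])]
storage_box side [array([ 619., -497.,    0.])]
```

View pics/a9.png

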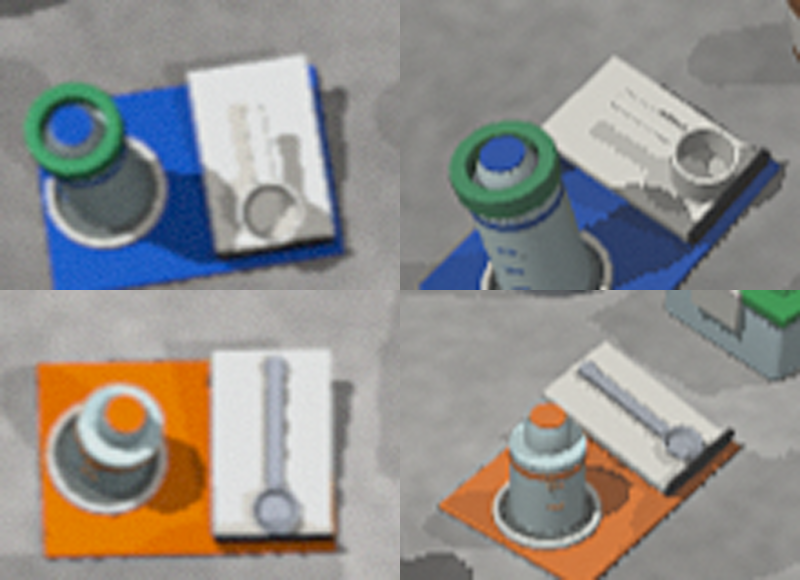

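In both views:
- Both bottles stand upright in their wells and the collar is on the shoulder.
- The scoop cup and the spoon bowl are at their cleats, with both handles straight up the slope.
- The jar, cup, box and look-alikes have not moved.

The job has taken 67 s, so I'm handing it in.

```bash
python3 -c "
from cell import robot
print(robot.job_done())"
```

```text
the job is handed in; nothing more can be done
None
```

Both feeding kits are made up as asked, in order, and handed in after about 67 s; the final pictures showed everything in place, but the hand-in did not return a verdict.

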